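Hang the balloon-weight pail on the counter hook

ROBOT

A 6-joint arm with a two-finger parallel gripper is mounted at the origin on the work surface. World frame = base frame: x ahead of the robot, y to its left, z up, the work surface at z = 0. Lengths are in m, angles in rad, forces in N, time in s.
With the tool pointing down it reaches from about 0.35 to 0.975 m from the base axis. Payload 4.9 kg.
Tool frame: the origin (TCP) lies midway between the tips of the shut fingers; the grasp point (between the pads) lies ctrl.grip_depth behind it (ctrl.grip_depth is the distance from the TCP to the grasp point, in m); z points along the fingers, y is the line along which they close (so a half turn about z gives the same grasp; the last joint's range is limited). The gripper opens to 85 mm and grips with 20 to 120 N. Pads are 22 mm wide; open, the fingers measure 114 mm over their backs; the gripper's body (76 mm by 85 mm) begins 54 mm behind the grasp point. The pads swing forward as they close: fully open they stand 13 mm farther back than shut.
Start: joints at [1.173, 0.053, 1.613, -0, 1.476, -0.119], TCP at [0.172, 0.601, 0.231] pointing down, gripper open.
Joint ranges: [-3.01, 3.01], [-1.01, 2.22], [0.06, 2.58], [-1.02, 4.17], [0.09, 2.62], [-3.14, 3.14]. Speed limits (rad/s): [2.57, 2.57, 3.14, 3.14, 3.14, 3.14].

INTERFACE

Orientations are given as a rotation vector (axis times angle).
In Python, from station import ctrl, get_image, camera_model gives the robot as it stands. The module is installed in compiled form; this text tells all that it offers.
- The arm moves only by the shell command python3 -m crank 'ROWS' [FORCE]. ROWS is JSON, a list of rows, each a list of 7 numbers: the shift along the tool's x, y, z in mm, then the turn, a rotation vector about the tool's x, y, z in rad, then the opening, from -1 (shut) to 1 (fully open). A call has exactly 10 rows; each row shifts and turns the commanded pose from where the row before left it, along the tool's axes as they then stand; what a row does not reach is not made up. A row lasts 1/12 s, in which the tool goes at most 41.7 mm and 7.16 degrees, less where a joint would pass 70% of its speed; a pose out of reach is approached as far as the arm can. A call with a gripper value outside its range is refused whole. The fingers move at their own pace and stop on an object; FORCE is the grip in N (left out, the last holds). Time passes only in rows, so rows that do not move let the fingers close, or fill a call up. It gives the time, the measured TCP pose, the force, the opening and the grip force at its end, in the units of the state.
- ctrl.get_obs(): the state, without advancing time (a new reading comes with each control period).
- get_image(name): name is "scene" or "side" or "wrist"; returns the picture (480x640x3 uint8, red, green, blue); there is no depth.
- camera_model(name): a dict with "vertical_fov" (degrees; the focal length in pixels is half the picture's height over the tangent of half this angle, whatever the lens; pixels are square), "cx", "cy" (the principal point, pixels), "R" (3x3) and "t" (3): a world point X has camera coordinates R X + t; the wrist camera has in their place "hand_eye" (4x4, takes a point from camera to tool coordinates, whose origin is the TCP and whose axes are the flange's). Camera axes: x right, y down, z forward; pixel columns grow to the right and rows downward; lengths in m; the calibration is good to about 2 mm. A picture is of the moment at which its call begins: read the wrist's pose just before it. camera_model takes no time and is no camera call.
- ctrl.finish_job(): hands the job in; it is judged then, once.
The state is a dict: "t": time; "q": joint angles; "dq": joint speeds; "effort": joint torques, N m; "tool_pos": TCP position; "tool_rot": TCP orientation; "contact_force": force on the tool from outside, world axes, zero at the start; "wrist_torque": the same for the moment, N m; "opening": finger opening in m; "grip_force": force on a finger pad.
Only numpy, scipy, OpenCV 4.12 (cv2) and the standard library are available. Lean on these libraries where they do the work, as an engineer would, in place of code of your own. Each camera call takes 0.05 s, during which the arm holds its last target. There are 200 camera calls.

TASK

On the party-shop counter, raise the folded-down wire handle of the small weighted tin pail until it is upright, with the pail still standing on the counter. Then lift the pail by the handle's wooden grip and hang it on the twin-prong hook of the display stand, so that the grip rests in the dips of both prongs and the pail hangs still and level. The hook's height is set differently each time: feel for the prongs and set the pail down on them gently, without pressing hard or letting it drop, and leave everything else on the counter where it is.

Things in the scene. Friction and masses are not known exactly. Their poses are not given: they have to be found in the camera images.
- pail: Small round bare-steel tin pail with a cast weight inside, 0.36 to 0.56 kg in all, loose. 73 mm high, 62 mm across at the foot, 80 mm at the rim. Origin at the centre of its underside, z up. Its wire handle swings about a hinge line along the pail's y axis, 68 mm above the origin, pivots at y = +/-44 mm. The folded handle lies on the pail's -x side.
- bail (a joint): Angle of the pail's wire handle (rad): 0 = level towards the pail's -x side, negative = folded below level, +1.571 = upright. It starts folded between -0.35 and -0.12. Its hinge is stiff enough to stay wherever it is left (about 0.045 N m). Pushed inwards along its wire the handle tips the pail over; a light outward pull on it does no harm.
- grip_mid (a point): Middle of the handle's round wooden grip, 12 mm thick, 66 mm long, along the pail's y, 95 mm from the hinge line; handle upright: 163 mm above the pail's underside. The grip turns freely on its 4 mm wire, so it can be held while the handle swings. About 40 mm free between folded grip and rim. Axes turn with the handle (handle level: as the pail's).
- stand: Fixed display stand: steel foot plate, post 274 mm high; origin under the post on the counter, z up. From the post two rigid level steel prongs, 6 mm thick, run along the stand's -x at y = +/-24 mm (42 mm free between). Each has a V dip 24 mm wide, 7 mm deep, bottom at x = -78 mm, and a tip at x = -116 mm turned up 14 mm. They must pass through the raised handle's loop, tips first.
- under_dips (a point): Point on the counter straight below the prongs' dips, midway between them; axes as the stand's. Only the plan position is given: the hook is clamped with its prongs' centre line anywhere from 205 to 240 mm above the counter, NOT reported; feel for it. A grip seated in the dips is centred 3.5 mm above that line. With the grip held 268 to 272 mm high the loop clears the prongs at any hook height.
- cupstack: Bystander: stack of paper cups, 76 mm across, 117 mm high. Origin at its underside.
- spool_a: Bystander: ribbon spool, 64 mm across, 40 mm high.
- spool_b: Bystander: ribbon spool, 64 mm across, 40 mm high.
- hat: Bystander: party cone, 90 mm across, 140 mm high.
- jar: Bystander: closed glass jar, 76 mm across, 110 mm high.
- tub: Bystander: plain open steel tub without handle, 100 mm across, 90 mm high.
- candles: Bystander: flat cardboard box of candles, 110 x 60 x 22 mm.
There are look-alikes about, which are no part of the job. What is shaped like the pail but red is not meant.

How it is judged:
By the outcome, as a careful person would: the job done as asked, in the order asked, and still so for the second after the job is handed in, with the robot touching nothing.
It also fails if it takes over 72 s, if anything falls off the work surface, if the arm or the gripper's body presses on something with over 40 N, if the wrist force passes 120 N, or if a joint passes its speed limit or range.

## Working session

There is one attempt and no reset: what is moved stays moved. The work goes in short steps, Python scripts to look and compute and a shell command to move; the robot and the scene stay as the last step left them, time stands still between calls to the robot, and variables do not carry over. Pictures are saved under pics/ and viewed, at most 10 in all, crops included, and the job is handed in when it is done.

```bash
mkdir -p pics
python3 - <<'E'
from station import ctrl,get_image,camera_model
import cv2,numpy as np
o=ctrl.get_obs();print({k:np.round(v,3) for k,v in o.items()},ctrl.grip_depth)
for n in("scene","side"):
    cv2.imwrite(f"pics/{n}0.png",get_image(n)[:,:,::-1]);m=camera_model(n);print(n,m)
print(camera_model("wrist"))
E
```

```text
{'t': np.float64(0.0), 'q': array([ 1.173,  0.053,  1.614, -0.   ,  1.476, -0.119]), 'dq': array([-0.   ,  0.002, -0.   ,  0.001, -0.002, -0.   ]), 'effort': array([ 0.0000e+00, -3.9368e+01, -3.7018e+01, -0.0000e+00,  7.0000e-03,
        0.0000e+00]), 'tool_pos': array([0.172, 0.6  , 0.23 ]), 'tool_rot': array([-4.360e-01, -3.111e+00,  3.000e-03]), 'contact_force': array([-1.102,  0.034,  0.266]), 'wrist_torque': array([-0.023,  0.012,  0.01 ]), 'grip_force': np.float64(0.0), 'opening': np.float64(0.085)} 0.0187
scene {'vertical_fov': 51.603717199089786, 'cx': 313.7429307092407, 'cy': 236.71249372690434, 'R': array([[ 0.4873213 ,  0.87299802,  0.01980939],
       [ 0.63660166, -0.3396504 , -0.69236979],
       [-0.59770919,  0.35001724, -0.72127086]]), 't': array([-0.29018356, -0.2945729 ,  1.40725067])}
side {'vertical_fov': 50.52201537563684, 'cx': 316.7457617019157, 'cy': 244.94772475902207, 'R': array([[-0.94172691, -0.33621668,  0.01042914],
       [-0.26705943,  0.7284507 , -0.63090319],
       [ 0.20452306, -0.59692372, -0.77579146]]), 't': array([0.52008705, 0.1659437 , 1.07128416])}
{'vertical_fov': 70.9624224841079, 'cx': 319.6822511242673, 'cy': 239.71588598458501, 'hand_eye': array([[-1.05816461e-03, -9.51066773e-01, -3.08983615e-01,
         7.93392522e-02],
       [ 9.99998918e-01, -1.32204259e-03,  6.44653328e-04,
         1.32087766e-03],
       [-1.02159786e-03, -3.08982598e-01,  9.51067143e-01,
        -1.43350654e-01],
       [ 0.00000000e+00,  0.00000000e+00,  0.00000000e+00,
         1.00000000e+00]])}
```

View pics/scene0.png

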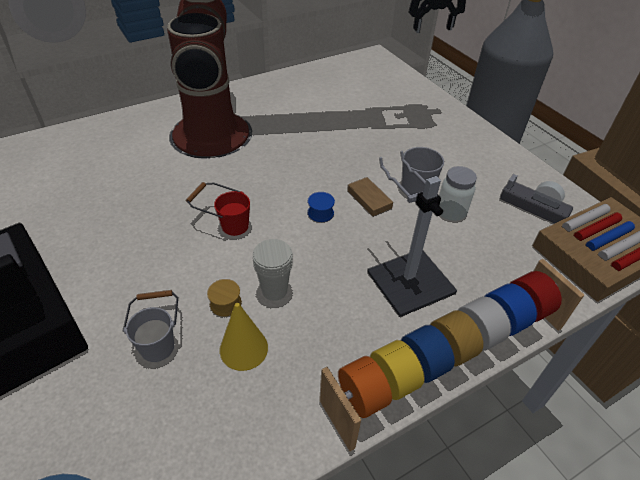

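View pics/side0.png

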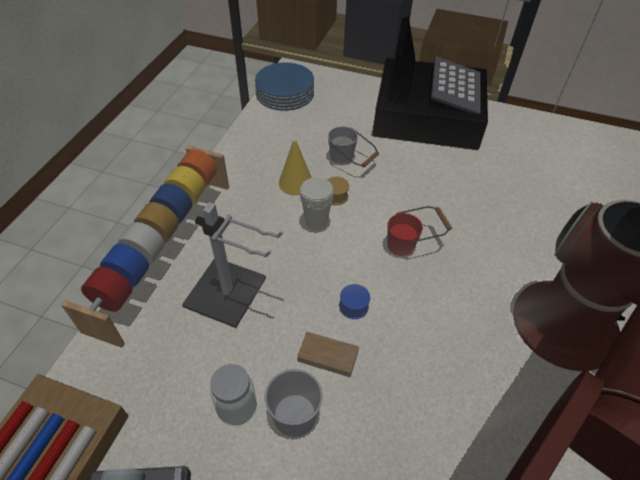

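The scene picture shows three candidates: a bare-steel pail with a handle at scene (152,335) / side (343,147), a red pail at (233,213), and a steel tub without a handle at (422,172). The bare-steel one with the wire handle fits the description. The stand foot is at scene (411,280). I'll confirm in a crop.

Run:
```python
import cv2,numpy as np
S=cv2.imread("pics/scene0.png");D=cv2.imread("pics/side0.png")
def crop(I,u,v,w,h,k):
    c=cv2.resize(I[v:v+h,u:u+w],None,fx=k,fy=k,interpolation=cv2.INTER_CUBIC)
    for i in range(0,w,10):
        cv2.line(c,(i*k,0),(i*k,8 if i%50 else 16),(0,255,255),1)
        if i%20==0: cv2.putText(c,str(u+i),(i*k,20),0,.35,(0,255,255),1)
    for i in range(0,h,10):
        cv2.line(c,(0,i*k),(8,i*k),(0,255,255),1)
        if i%20==0: cv2.putText(c,str(v+i),(10,i*k+4),0,.35,(0,255,255),1)
    return c
a=crop(S,110,280,80,60*1+25,5)[:, :400]
b=crop(D,315,110,80,75,5)
c=crop(S,360,145,100,75,4)
d=crop(D,190,195,100,75,4)
P=lambda x:cv2.copyMakeBorder(x,0,max(0,425-x.shape[0]),0,0,0)
cv2.imwrite("pics/crop1.png",np.hstack([P(a),P(b)]))
c=crop(S,360,145,100,170,3);d=crop(D,175,195,130,140,3)
h=max(c.shape[0],d.shape[0]);Q=lambda x:cv2.copyMakeBorder(x,0,h-x.shape[0],0,0,0)
cv2.imwrite("pics/crop2.png",np.hstack([Q(c),Q(d)]))
```

```text
(no output)
```

View pics/crop1.png

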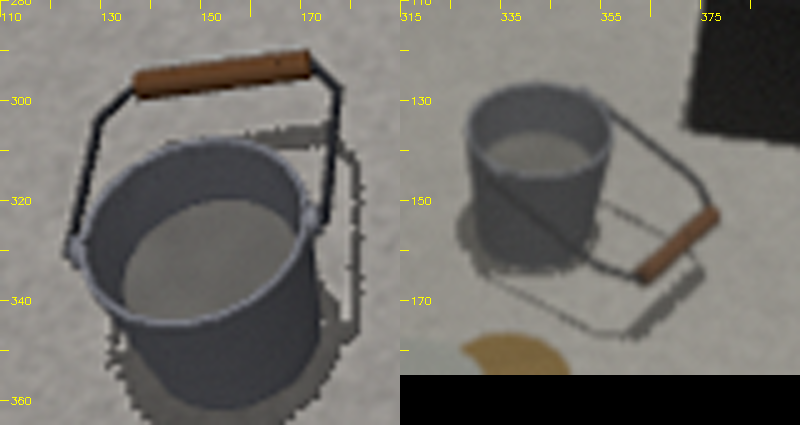

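View pics/crop2.png

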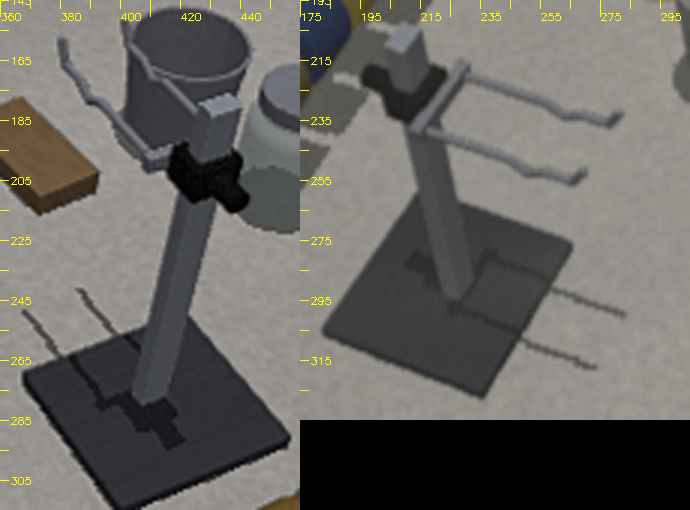

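Crop 1 confirms the bare-steel pail with a folded handle: grip ends at scene (136.5,297) and (171.5,292.5), side (363,165) and (378,152). Crop 2 shows the prong tips at scene (381,159) and (402,152), side (281,234) and (269,253). Next I fit both poses.

```bash
cat > geo.py <<'E'
import numpy as np,cv2
from scipy.optimize import least_squares
from station import camera_model
def proj(n,X):
    m=camera_model(n);f=240/np.tan(np.radians(m["vertical_fov"]/2));c=np.atleast_2d(X)@m["R"].T+m["t"]
    return np.c_[m["cx"]+f*c[:,0]/c[:,2],m["cy"]+f*c[:,1]/c[:,2]]
def place(p,x,y,a):
    p=np.atleast_2d(p);c,s=np.cos(a),np.sin(a);return np.c_[x+c*p[:,0]-s*p[:,1],y+s*p[:,0]+c*p[:,1],p[:,2]]
t=np.linspace(0,2*np.pi,180);rim=np.c_[.04*np.cos(t),.04*np.sin(t),0*t+.073]
def gp(b,y,L=.095): return [-L*np.cos(b),y,.068+L*np.sin(b)]
def bb(p): return np.r_[p.min(0),p.max(0)]
E
python3 - <<'E'
from geo import *
def unp(n,u,v,z):
    m=camera_model(n);f=240/np.tan(np.radians(m["vertical_fov"]/2))
    d=m["R"].T@[(u-m["cx"])/f,(v-m["cy"])/f,1];c=-m["R"].T@m["t"];return c+d*(z-c[2])/d[2]
x0=unp("scene",150,326,.073)
def res(p,sg):
    x,y,a,b=p;r=[]
    r.append(bb(proj("scene",place(rim,x,y,a)))-[126.6,307.4,172.4,345])
    r.append(bb(proj("side",place(rim,x,y,a)))-[328.8,126.6,357,145.6])
    g=place([gp(b,.033*sg),gp(b,-.033*sg),[0,.044*sg,.068],[0,-.044*sg,.068]],x,y,a)
    r.append((proj("scene",g)-[[136.5,297],[171.5,292.5],[125,329.5],[173,323.5]]).ravel())
    r.append((proj("side",g[:2])-[[378,152.4],[363,165.4]]).ravel()*1.)
    return np.concatenate(r)
for sg in(1,-1):
  for sw in range(4):
    s=least_squares(res,[x0[0],x0[1],sw*1.57,-.2],args=(sg,),loss="soft_l1")
    if s.cost<60: print("pail",sg,s.cost,s.x,place(gp(s.x[3],0),*s.x[:3])); print(np.round(s.fun,1))
b0=unp("scene",410.7,277.7,0);print(b0,unp("side",227.7,293.3,0))
def rs(p,sg):
    x,y,a,h=p
    T=place([[-.116,.024*sg,h+.014],[-.116,-.024*sg,h+.014],[-.078,.024*sg,h-.007],[-.078,-.024*sg,h-.007],[0,0,.274]],x,y,a)
    return np.r_[(proj("scene",T)-[[380.7,159],[401.7,151.7],[391.7,178.3],[411.7,170],[433.3,180]]).ravel(),
     (proj("side",T)-[[269,253],[281,234],[255,253.3],[266.7,234],[210,209]]).ravel()]
for sg in(1,-1):
  for sw in range(4):
    s=least_squares(rs,[b0[0],b0[1],sw*1.57,.22],args=(sg,),loss="soft_l1")
    if s.cost<100: print("stand",sg,s.cost,s.x,"dips",place([-.078,0,0],*s.x[:3]),"tips",place([-.116,0,0],*s.x[:3]));print(np.round(s.fun,1))
for n,u,v,z,w in[("spool",224,287,.04,"a"),("hat",237,305,.14,""),("cups",273,250,.117,""),("red",233,202,.07,""),("spoolb",321,199,.04,""),("candles",369,193,.022,""),("tub",423,160,.09,""),("jar",461,175,.11,"")]: print(n,np.round(unp("scene",u,v,z),3))
E
```

```text
pail 1 6.949504441469332 [ 0.60435976 -0.33927425  2.82477158 -2.86199733] [[ 0.51759336 -0.31082658  0.04178316]]
[-1.3 -1.4 -0.3 -0.6 -2.3 -0.7 -0.1 -0.3 -0.1 -0.1  0.  -0.4 -1.3  0.5
  2.  -1.  -1.7 -0.  -0.8  0.2]
pail 1 6.949504441469406 [ 0.60435976 -0.33927426  9.10795687  3.42118798] [[ 0.51759336 -0.31082658  0.04178316]]
[-1.3 -1.4 -0.3 -0.6 -2.3 -0.7 -0.1 -0.3 -0.1 -0.1  0.  -0.4 -1.3  0.5
  2.  -1.  -1.7 -0.  -0.8  0.2]
pail -1 6.946233916199123 [ 0.60435808 -0.33929238 -0.31720328 -0.27951395] [[ 0.51760054 -0.31081088  0.04179059]]
[-1.3 -1.4 -0.3 -0.6 -2.3 -0.7 -0.1 -0.3 -0.1 -0.1  0.  -0.4 -1.3  0.5
  1.9 -1.  -1.7 -0.  -0.8  0.2]
pail -1 6.946233916199487 [ 0.60435808 -0.33929238 -0.3172033  -0.27951395] [[ 0.51760054 -0.31081088  0.04179059]]
[-1.3 -1.4 -0.3 -0.6 -2.3 -0.7 -0.1 -0.3 -0.1 -0.1  0.  -0.4 -1.3  0.5
  1.9 -1.  -1.7 -0.  -0.8  0.2]
pail -1 6.946233916199319 [ 0.60435808 -0.33929238  5.96598203 -0.27951395] [[ 0.51760054 -0.31081088  0.04179059]]
[-1.3 -1.4 -0.3 -0.6 -2.3 -0.7 -0.1 -0.3 -0.1 -0.1  0.  -0.4 -1.3  0.5
  1.9 -1.  -1.7 -0.  -0.8  0.2]
pail -1
[... 633 characters left out ...]
(
        fun, jac, x0, f0, J0, ftol, xtol, gtol, max_nfev, x_scale,
        loss_function, tr_solver, tr_options, verbose, callback=callback)
    f_new = fun(x_new)
    self._update_fun()
    ~~~~~~~~~~~~~~~~^^
    self.f = self.fun_wrapped(xp_copy(self.x))
             ~~~~~~~~~~~~~~~~^^^^^^^^^^^^^^^^^
    return np.atleast_1d(self.fun(x))
                         ~~~~~~~~^^^
    return self.f(x, *self.args, **self.kwargs)
           ~~~~~~^^^^^^^^^^^^^^^^^^^^^^^^^^^^^^
  File "<stdin>", line 22, in rs
  File "geo.py", line 5, in proj
    m=camera_model(n);f=240/np.tan(np.radians(m["vertical_fov"]/2));c=np.atleast_2d(X)@m["R"].T+m["t"]
ValueError: time passes only in moves, steps and waits
```

```bash
sed -i 's/^from station import camera_model/from station import camera_model as _cm\nfrom functools import lru_cache\ncamera_model=lru_cache(_cm)/' geo.py
cat >> geo.py <<'E'
def unp(n,u,v,z):
    m=camera_model(n);f=240/np.tan(np.radians(m["vertical_fov"]/2))
    d=m["R"].T@[(u-m["cx"])/f,(v-m["cy"])/f,1];c=-m["R"].T@m["t"];return c+d*(z-c[2])/d[2]
E
python3 - <<'E'
from geo import *
def rs(p,sg):
    x,y,a,h=p
    T=place([[-.116,.024*sg,h+.014],[-.116,-.024*sg,h+.014],[-.078,.024*sg,h-.007],[-.078,-.024*sg,h-.007],[0,0,.274],[0,0,.004]],x,y,a)
    return np.r_[(proj("scene",T)-[[380.7,159],[401.7,151.7],[391.7,178.3],[411.7,170],[433.3,180],[410.7,277.7]]).ravel(),
     (proj("side",T)-[[269,253],[281,234],[255,253.3],[266.7,234],[210,209],[227.7,293.3]]).ravel()]
for sg in(1,-1):
  for sw in(-.3,.3,1.57,-1.57):
    s=least_squares(rs,[.7,.175,sw,.22],args=(sg,),loss="soft_l1",max_nfev=200)
    if s.cost<100: print("stand",sg,s.cost,s.x,"dips",place([-.078,0,0],*s.x[:3]),"tips",place([-.116,0,0],*s.x[:3]));print(np.round(s.fun,1))
for n,u,v,z,w in[("spool",224,287,.04,"a"),("hat",237,305,.14,""),("cups",273,250,.117,""),("red",233,202,.07,""),("spoolb",321,199,.04,""),("candles",369,193,.022,""),("tub",423,160,.09,""),("jar",461,175,.11,"")]: print(n,np.round(unp("scene",u,v,z),3))
from scipy.spatial.transform import Rotation as R
print(R.from_rotvec([-.436,-3.111,.003]).as_matrix().round(3))
E
```

```text
spool [ 0.563 -0.185  0.04 ]
hat [ 0.687 -0.2    0.14 ]
cups [ 0.584 -0.085  0.117]
red [ 0.373 -0.083  0.07 ]
spoolb [0.427 0.112 0.04 ]
candles [0.446 0.237 0.022]
tub [0.468 0.369 0.09 ]
jar [0.572 0.392 0.11 ]
[[-0.961  0.275 -0.   ]
 [ 0.275  0.961 -0.002]
 [-0.    -0.002 -1.   ]]
```

Run:
```python
from geo import *
def tri(a,b):
    P=[]
    for n in("scene","side"):
        m=camera_model(n);f=240/np.tan(np.radians(m["vertical_fov"]/2));K=np.array([[f,0,m["cx"]],[0,f,m["cy"]],[0,0,1]]);P.append(K@np.c_[m["R"],m["t"]])
    X=cv2.triangulatePoints(P[0],P[1],np.array(a,float).T,np.array(b,float).T);return (X[:3]/X[3]).T
a=[[380.7,159],[401.7,151.7],[391.7,178.3],[411.7,170],[433.3,180],[410.7,277.7]]
b=[[269,253],[281,234],[255,253.3],[266.7,234],[210,209],[227.7,293.3]]
for bb_ in(b,[b[1],b[0],b[3],b[2],b[4],b[5]]):
    X=tri(a,bb_);print(X.round(4));print([np.abs(proj(n,X)-p).max().round(1) for n,p in(("scene",a),("side",bb_))])
```

```text
[[0.5662 0.1796 0.2183]
 [0.571  0.1832 0.2537]
 [0.6005 0.179  0.1976]
 [0.6046 0.1805 0.2358]
 [0.6948 0.174  0.2701]
 [0.6966 0.1762 0.0043]]
[np.float64(9.8), np.float64(10.4)]
[[0.5673 0.1571 0.235 ]
 [0.5695 0.2054 0.2369]
 [0.6022 0.1554 0.2161]
 [0.6026 0.2038 0.2175]
 [0.6948 0.174  0.2701]
 [0.6966 0.1762 0.0043]]
[np.float64(2.8), np.float64(2.8)]
```

The prong order is swapped between the views; the second pairing triangulates well (stand yaw about -0.05, hook about 0.222 m). Now I'll go above the pail for a wrist look.

```bash
python3 -m crank '[[-29,-29.6,0,0,0,0,1],[-29,-29.6,0,0,0,0,1],[-29,-29.6,0,0,0,0,1],[-29,-29.6,0,0,0,0,1],[-29,-29.6,0,0,0,0,1],[-29,-29.6,0,0,0,0,1],[-29,-29.6,0,0,0,0,1],[-29,-29.6,0,0,0,0,1],[-29,-29.6,0,0,0,0,1],[-29,-29.6,0,0,0,0,1]]' 25
python3 -m crank '[[0,0,0,0,0,0.124,1],[0,0,0,0,0,0.124,1],[0,0,0,0,0,0.124,1],[0,0,0,0,0,0.124,1],[0,0,0,0,0,0.124,1],[0,0,0,0,0,0.124,1],[0,0,0,0,0,0.124,1],[0,0,0,0,0,0.124,1],[0,0,0,0,0,0.124,1],[0,0,0,0,0,0.124,1]]'
python3 -m crank '[[0,0,0,0,0,0.124,1],[0,0,0,0,0,0.124,1],[0,0,0,0,0,0.121,1],[-29,21,1.8,0,0,0,1],[-29,21,1.8,0,0,0,1],[-29,21,1.8,0,0,0,1],[-29,21,1.8,0,0,0,1],[-29,21,1.8,0,0,0,1],[-29,21,1.8,0,0,0,1],[-29,21,1.8,0,0,0,1]]'
python3 -m crank '[[-29,21,1.8,0,0,0,1],[-29,21,1.8,0,0,0,1],[-29,21,1.8,0,0,0,1],[-29,21,1.8,0,0,0,1],[-29,21,1.8,0,0,0,1],[-29,21,1.8,0,0,0,1],[-29,21,1.8,0,0,0,1],[-29,21,1.8,0,0,0,1],[-29,21,1.8,0,0,0,1],[-29,21,1.8,0,0,0,1]]'
python3 - <<'E'
from station import ctrl,get_image
import cv2,numpy as np
o=ctrl.get_obs();np.save("w1.npy",np.r_[o["tool_pos"],o["tool_rot"]]);print(o["tool_pos"],o["tool_rot"],o["q"])
cv2.imwrite("pics/w1.png",get_image("wrist")[:,:,::-1])
E
```

```text
t: 0.93
tool_pos: [0.3695, 0.2346, 0.231]
tool_rot: [0.436, 3.111, 0.0]
contact_force: [-0.2, 0.8, 0.8]
opening: 0.0852
grip_force: 0.0
t: 1.77
tool_pos: [0.369, 0.2363, 0.2308]
tool_rot: [-2.17, -2.271, 0.001]
contact_force: [0.1, 0.4, -0.1]
opening: 0.0853
grip_force: 0.0
t: 2.6
tool_pos: [0.4456, -0.004, 0.2183]
tool_rot: [-2.544, -1.843, -0.0]
contact_force: [0.9, -0.3, -0.3]
opening: 0.0854
grip_force: 0.0
t: 3.43
tool_pos: [0.5548, -0.3449, 0.1998]
tool_rot: [-2.544, -1.842, 0.0]
contact_force: [-0.2, 0.2, 1.1]
opening: 0.0856
grip_force: 0.0
[ 0.55483804 -0.34485438  0.1997692 ] [-2.54353759e+00 -1.84190215e+00  4.04710434e-04] [-6.69965584e-01  1.39174487e-01  1.57354774e+00  7.21645099e-05
  1.43007683e+00 -3.52680750e-01]
```

View pics/w1.png

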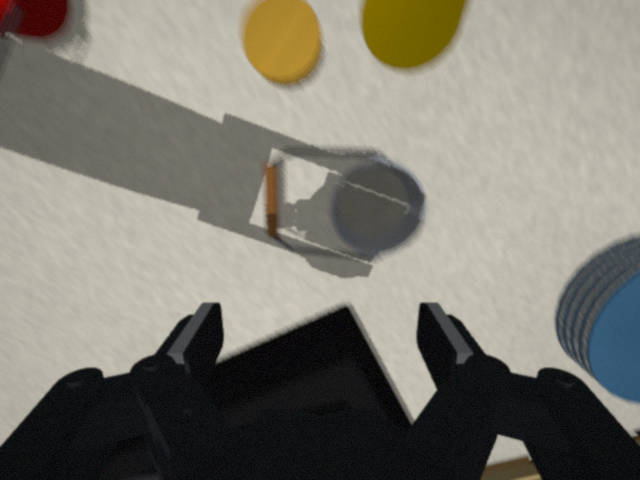

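The wrist picture shows the grip from (269,164) to (273,237), the rim circle centred near (378,205) with left 332 and right 424, and the red pail at the far top left. I'll combine all views in the fit.

```bash
cat >> geo.py <<'E'
from scipy.spatial.transform import Rotation as Ro
def wproj(pose,X):
    m=camera_model("wrist");f=240/np.tan(np.radians(m["vertical_fov"]/2));H=np.array(m["hand_eye"])
    p=(np.atleast_2d(X)-pose[:3])@Ro.from_rotvec(pose[3:]).as_matrix();c=(p-H[:3,3])@H[:3,:3]
    return np.c_[m["cx"]+f*c[:,0]/c[:,2],m["cy"]+f*c[:,1]/c[:,2]]
E
python3 - <<'E'
from geo import *
w=np.load("w1.npy")
def res(p,parts=False):
    x,y,a,b=p;r=[]
    ends=place([gp(b,-.033),gp(b,.033)],x,y,a);piv=place([[0,-.044,.068],[0,.044,.068]],x,y,a);R_=place(rim,x,y,a)
    s=np.r_[bb(proj("scene",R_))-[126.6,307.4,172.4,345],(proj("scene",np.r_[ends,piv])-[[136.5,297],[171.5,292.5],[125,329.5],[173,323.5]]).ravel()]
    d=np.r_[bb(proj("side",R_))-[328.8,126.6,357,145.6],(proj("side",ends)-[[378,152.4],[363,165.4]]).ravel()]
    q=np.r_[bb(wproj(w,R_))-[332,160,424,252],(wproj(w,ends)-[[273,237],[269,164]]).ravel()]
    return (s,d,q) if parts else np.r_[s*2,d*2.,q]
s=least_squares(res,[.604,-.339,-.317,-.28],loss="soft_l1");print(s.cost,s.x,place(gp(s.x[3],0),*s.x[:3]))
for v in res(s.x,True):print(v.round(1))
s=least_squares(lambda p:res(p,True)[2],[.604,-.339,-.317,-.28]);print("wrist only",s.x,place(gp(s.x[3],0),*s.x[:3]),s.fun.round(1))
E
```

```text
28.670197490137504 [ 0.60489152 -0.33959926 -0.31362678 -0.28109785] [[ 0.51807227 -0.31144107  0.041646  ]]
[-1.4 -1.1 -0.3 -0.3 -0.3  0.3 -0.2 -0.1 -1.4  0.9  1.9 -0.8]
[-2.4 -0.8 -0.3 -0.4 -1.8 -0.2 -0.9  0. ]
[-4.6 -2.4  1.4  1.7 -1.1 -1.5 -0.8 -0.4]
wrist only [ 0.60604927 -0.34053265 -0.31227581 -0.26435211] [[ 0.51878428 -0.31236013  0.04317803]] [-2.9 -1.8  3.1  2.2 -0.2 -0.4  0.1  0.5]
```

```bash
python3 -m crank '[[5,-11.7,0,0,0,0,-0.2],[5,-11.7,0,0,0,0,-0.2],[5,-11.7,0,0,0,0,-0.2],[5,-11.7,0,0,0,0,-0.2],[0,0,22,0,0,0,-0.2],[0,0,22,0,0,0,-0.2],[0,0,22,0,0,0,-0.2],[0,0,22,0,0,0,-0.2],[0,0,22,0,0,0,-0.2],[0,0,22,0,0,0,-0.2]]' 25
python3 -m crank '[[0,0,7.6,0,0,0,-0.2],[0,0,7.6,0,0,0,-0.2],[0,0,7.6,0,0,0,-0.2],[0,0,7.6,0,0,0,-0.2],[0,0,7.6,0,0,0,-0.2],[0,0,7.6,0,0,0,-0.2],[0,0,0,0,0,0,-0.2],[0,0,0,0,0,0,-0.2],[0,0,0,0,0,0,-0.2],[0,0,0,0,0,0,-0.2]]'
python3 - <<'E'
from station import ctrl,get_image
import cv2,numpy as np
o=ctrl.get_obs();print(o["tool_pos"],o["opening"])
S=get_image("scene")[270:370,90:220,::-1];D=get_image("side")[90:190,300:430,::-1]
cv2.imwrite("pics/g1.png",np.hstack([cv2.resize(i,None,fx=3,fy=3,interpolation=2) for i in(S,D)]))
E
```

```text
t: 4.32
tool_pos: [0.5162, -0.3091, 0.0672]
tool_rot: [-2.544, -1.843, 0.0]
contact_force: [0.7, -0.4, 0.1]
opening: 0.034
grip_force: 0.0
t: 5.15
tool_pos: [0.5171, -0.31, 0.0238]
tool_rot: [2.543, 1.842, 0.001]
contact_force: [-0.5, 0.5, 0.2]
opening: 0.034
grip_force: 0.0
[ 0.51707859 -0.30998084  0.02379171] 0.03399095151762617
```

View pics/g1.png

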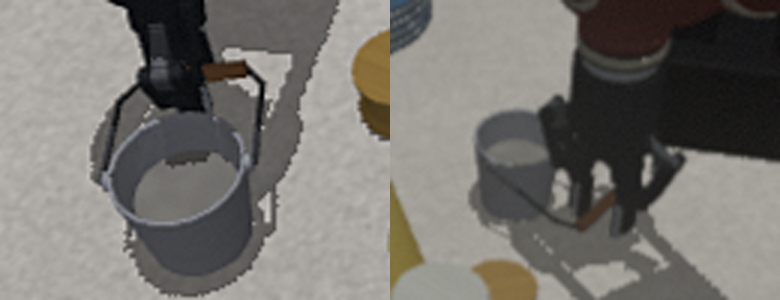

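The crop shows the fingers straddling the grip near its middle (side crop around (600,205)), clear of the rim. Closing.

```bash
python3 -m crank '[[0,0,0,0,0,0,-1],[0,0,0,0,0,0,-1],[0,0,0,0,0,0,-1],[0,0,0,0,0,0,-1],[0,0,0,0,0,0,-1],[0,0,0,0,0,0,-1],[0,0,0,0,0,0,-1],[0,0,0,0,0,0,-1],[0,0,0,0,0,0,-1],[0,0,0,0,0,0,-1]]' 30
python3 - <<'E'
from station import ctrl,get_image
from geo import *
o=ctrl.get_obs();print(o["tool_pos"],o["contact_force"],o["wrist_torque"])
cv2.imwrite("pics/g2s.png",get_image("scene")[:,:,::-1]);cv2.imwrite("pics/g2d.png",get_image("side")[:,:,::-1])
# rim shift between images
for n in("scene","side"):
    a=cv2.imread(f"pics/{n}0.png",0);b=cv2.imread(f"pics/g2{n[0] if n=='scene' else 'd'}.png",0)
    x,y,w,h=(115,315,65,50) if n=="scene" else (322,122,25,45)
    t=b[y:y+h,x:x+w];r=cv2.matchTemplate(a[y-8:y+h+8,x-8:x+w+8],t,cv2.TM_CCOEFF_NORMED);_,m,_,l=cv2.minMaxLoc(r);print(n,m,8-l[0],8-l[1])
E
```

```text
t: 6.08
tool_pos: [0.5168, -0.3098, 0.0232]
tool_rot: [2.544, 1.843, 0.0]
contact_force: [1.9, -1.3, 0.5]
opening: 0.0105
grip_force: 29.2
[ 0.51679664 -0.30983884  0.0232217 ] [ 1.86298725 -1.25802934  0.52008194] [-0.26644171 -0.31515133 -0.00957515]
scene 0.8773941993713379 0 0
side 0.9797230958938599 0 0
```

```bash
python3 -c "
import numpy as np
b=np.linspace(-.281,1.5708,21);print(np.c_[95*-np.diff(np.cos(b)),-95*np.diff(np.sin(b))].round(1).tolist())"
```

```text
[[-2.0, -8.6], [-1.2, -8.7], [-0.4, -8.8], [0.4, -8.8], [1.2, -8.7], [2.0, -8.6], [2.8, -8.3], [3.5, -8.1], [4.3, -7.7], [5.0, -7.3], [5.6, -6.8], [6.2, -6.2], [6.8, -5.6], [7.2, -5.0], [7.7, -4.3], [8.0, -3.6], [8.3, -2.8], [8.6, -2.0], [8.7, -1.2], [8.8, -0.4]]
```

```bash
python3 -m crank '[[0,-1,-4.4,0,0,0,-1],[0,-1,-4.4,0,0,0,-1],[0,-0.6,-4.4,0,0,0,-1],[0,-0.6,-4.4,0,0,0,-1],[0,-0.2,-4.4,0,0,0,-1],[0,-0.2,-4.4,0,0,0,-1],[0,0.2,-4.4,0,0,0,-1],[0,0.2,-4.4,0,0,0,-1],[0,0.6,-4.4,0,0,0,-1],[0,0.6,-4.3,0,0,0,-1]]' 30
python3 -m crank '[[0,1,-4.3,0,0,0,-1],[0,1,-4.3,0,0,0,-1],[0,1.4,-4.1,0,0,0,-1],[0,1.4,-4.2,0,0,0,-1],[0,1.7,-4.0,0,0,0,-1],[0,1.8,-4.1,0,0,0,-1],[0,2.1,-3.8,0,0,0,-1],[0,2.2,-3.9,0,0,0,-1],[0,2.5,-3.6,0,0,0,-1],[0,2.5,-3.7,0,0,0,-1]]'
```

```text
t: 7.02
tool_pos: [0.5147, -0.3089, 0.0673]
tool_rot: [-2.544, -1.843, 0.0]
contact_force: [2.3, -0.7, -1.0]
opening: 0.0108
grip_force: 29.1
t: 7.85
tool_pos: [0.5315, -0.3145, 0.1071]
tool_rot: [-2.544, -1.843, 0.0]
contact_force: [2.1, -0.5, -2.1]
opening: 0.0108
grip_force: 29.1
```

```bash
python3 -m crank '[[0,2.9,-3.3,0,0,0,-1],[0,2.9,-3.3,0,0,0,-1],[0,3.1,-3.0,0,0,0,-1],[0,3.2,-3.1,0,0,0,-1],[0,3.4,-2.7,0,0,0,-1],[0,3.5,-2.8,0,0,0,-1],[0,3.6,-2.4,0,0,0,-1],[0,3.7,-2.5,0,0,0,-1],[0,3.9,-2.1,0,0,0,-1],[0,3.9,-2.1,0,0,0,-1]]' 30
```

```text
t: 8.68
tool_pos: [0.5641, -0.3253, 0.1346]
tool_rot: [-2.544, -1.843, 0.0]
contact_force: [-0.6, -1.0, -1.6]
opening: 0.0108
grip_force: 29.2
```

```bash
python3 -m crank '[[0,4,-1.8,0,0,0,-1],[0,4,-1.8,0,0,0,-1],[0,4.2,-1.4,0,0,0,-1],[0,4.2,-1.4,0,0,0,-1],[0,4.4,-1.0,0,0,0,-1],[0,4.4,-1.0,0,0,0,-1],[0,4.4,-0.6,0,0,0,-1],[0,4.5,-0.6,0,0,0,-1],[0,4.5,-0.2,0,0,0,-1],[0,4.5,-0.2,0,0,0,-1]]' 30
python3 -m crank '[[0,0,0,0,0,0,-1],[0,0,0,0,0,0,-1],[0,0,0,0,0,0,-1],[0,0,0,0,0,0,-1],[0,0,0,0,0,0,-1],[0,0,0,0,0,0,-1],[0,0,0,0,0,0,-1],[0,0,0,0,0,0,-1],[0,0,0,0,0,0,-1],[0,0,0,0,0,0,-1]]'
python3 - <<'E'
from station import ctrl,get_image
from geo import *
o=ctrl.get_obs();print(o["tool_pos"],o["contact_force"],o["wrist_torque"])
S=get_image("scene")[:,:,::-1];D=get_image("side")[:,:,::-1]
cv2.imwrite("pics/u_s.png",S);cv2.imwrite("pics/u_d.png",D)
def crop(I,u,v,w,h,k):
    c=cv2.resize(I[v:v+h,u:u+w],None,fx=k,fy=k,interpolation=cv2.INTER_CUBIC)
    for i in range(0,w,20): cv2.putText(c,str(u+i),(i*k,10),0,.35,(0,255,255),1);cv2.line(c,(i*k,10),(i*k,16),(0,255,255),1)
    for i in range(0,h,20): cv2.putText(c,str(v+i),(8,i*k+4),0,.35,(0,255,255),1);cv2.line(c,(0,i*k),(7,i*k),(0,255,255),1)
    return c
cv2.imwrite("pics/u1.png",np.hstack([crop(S,100,255,80,115,5),crop(D,310,75,80,115,5)]))
E
```

```text
t: 9.52
tool_pos: [0.6053, -0.3388, 0.1445]
tool_rot: [2.544, 1.843, 0.0]
contact_force: [-1.1, -0.2, -0.2]
opening: 0.0108
grip_force: 29.3
t: 10.35
tool_pos: [0.6048, -0.3386, 0.1444]
tool_rot: [2.544, 1.843, 0.0]
contact_force: [0.6, -0.4, 1.0]
opening: 0.0109
grip_force: 29.4
[ 0.60483001 -0.3386183   0.14440279] [ 0.60886317 -0.4243166   1.01758599] [-0.25045765  0.06734866 -0.03879761]
```

View pics/u1.png

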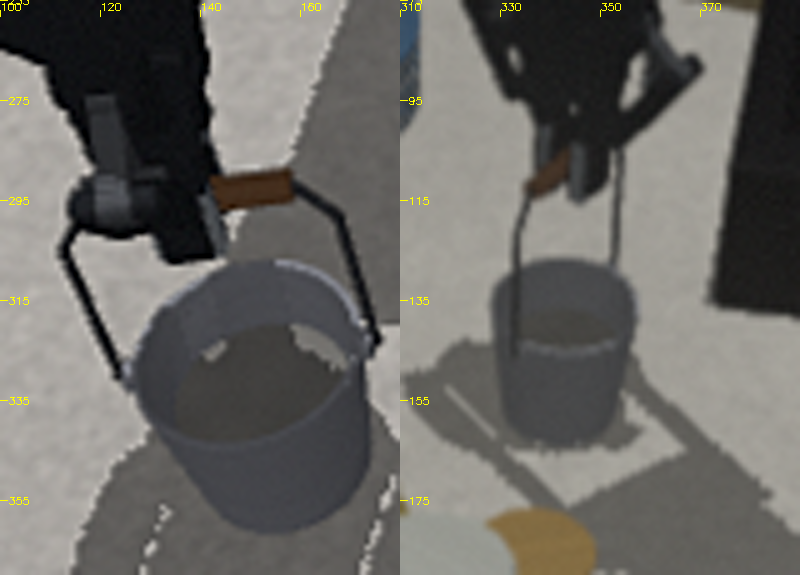

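The handle is upright (grip end at scene (158,292), wires vertical in the side view) and the pail stands unmoved with its rim at scene (127–173, 307–344). Lifting straight up.

```bash
python3 -m crank '[[0,0,0,0,0,0,-1],[0,0,-1,0,0,0,-1],[0,0,-3,0,0,0,-1],[0,0,-5,0,0,0,-1],[0,0,-8,0,0,0,-1],[0,0,-11,0,0,0,-1],[0,0,-14,0,0,0,-1],[0,0,-15,0,0,0,-1],[0,0,-15,0,0,0,-1],[0,0,-15,0,0,0,-1]]' 45
python3 -m crank '[[0,0,-14,0,0,0,-1],[0,0,-12,0,0,0,-1],[0,0,-10,0,0,0,-1],[0,0,-7,0,0,0,-1],[0,0,-4,0,0,0,-1],[0,0,-2,0,0,0,-1],[0,0,-1,0,0,0,-1],[0,0,0,0,0,0,-1],[0,0,0,0,0,0,-1],[0,0,0,0,0,0,-1]]'
python3 - <<'E'
from station import ctrl
o=ctrl.get_obs();print(o["tool_pos"],o["contact_force"],o["wrist_torque"],o["q"])
E
```

```text
t: 11.28
tool_pos: [0.6052, -0.3388, 0.2341]
tool_rot: [2.543, 1.842, 0.001]
contact_force: [-0.5, -0.4, -5.2]
opening: 0.0101
grip_force: 43.8
t: 12.12
tool_pos: [0.6045, -0.3384, 0.2803]
tool_rot: [-2.543, -1.842, 0.001]
contact_force: [-0.6, 0.3, -4.9]
opening: 0.0102
grip_force: 43.8
[ 0.60453652 -0.33839381  0.28030239] [-0.56726301  0.27760564 -4.88686268] [-0.03905619  0.01788748  0.04298523] [-6.17618380e-01  1.87731652e-01  1.38537065e+00  1.87844479e-05
  1.57006628e+00 -3.00591614e-01]
```

```bash
python3 -m crank '[[3,-1.9,0,0,0,0,-1],[6,-3.8,0,0,0,0,-1],[9,-5.7,0,0,0,0,-1],[12,-7.6,0,0,0,0,-1],[15,-9.5,0,0,0,0,-1],[18.1,-11.4,0,0,0,0,-1],[18.1,-11.4,0,0,0,0,-1],[18.1,-11.4,0,0,0,0,-1],[18.1,-11.4,0,0,0,0,-1],[18.1,-11.4,0,0,0,0,-1]]' 45
python3 -m crank '[[18.1,-11.4,0,0,0,0,-1],[18.1,-11.4,0,0,0,0,-1],[18.1,-11.4,0,0,0,0,-1],[18.1,-11.4,0,0,0,0,-1],[18.1,-11.4,0,0,0,0,-1],[18.1,-11.4,0,0,0,0,-1],[18.1,-11.4,0,0,0,0,-1],[18.1,-11.4,0,0,0,0,-1],[18.1,-11.4,0,0,0,0,-1],[18.1,-11.4,0,0,0,0,-1]]'
python3 -m crank '[[18.1,-11.4,0,0,0,0,-1],[18.1,-11.4,0,0,0,0,-1],[18.1,-11.4,0,0,0,0,-1],[18.1,-11.4,0,0,0,0,-1],[18.1,-11.4,0,0,0,0,-1],[15,-9.5,0,0,0,0,-1],[12,-7.6,0,0,0,0,-1],[9,-5.7,0,0,0,0,-1],[6,-3.8,0,0,0,0,-1],[3,-1.9,0,0,0,0,-1]]'
python3 -m crank '[[0,0,0,0,0,-0.01,-1],[0,0,0,0,0,-0.03,-1],[0,0,0,0,0,-0.04,-1],[0,0,0,0,0,-0.05,-1],[0,0,0,0,0,-0.05,-1],[0,0,0,0,0,-0.04,-1],[0,0,0,0,0,-0.03,-1],[0,0,0,0,0,-0.018,-1],[0,0,0,0,0,0,-1],[0,0,0,0,0,0,-1]]'
python3 - <<'E'
from station import ctrl,get_image
from geo import *
o=ctrl.get_obs();np.save("w2.npy",np.r_[o["tool_pos"],o["tool_rot"]]);print(o["tool_pos"],o["tool_rot"])
W=get_image("wrist")[:,:,::-1];S=get_image("scene")[:,:,::-1];D=get_image("side")[:,:,::-1]
for n,i in(("w2",W),("s2",S),("d2",D)):cv2.imwrite(f"pics/{n}.png",i)
def crop(I,u,v,w,h,k):
    c=cv2.resize(I[v:v+h,u:u+w],None,fx=k,fy=k,interpolation=cv2.INTER_CUBIC)
    for i in range(0,w,20): cv2.putText(c,str(u+i),(i*k,10),0,.35,(0,255,255),1);cv2.line(c,(i*k,10),(i*k,16),(0,255,255),1)
    for i in range(0,h,20): cv2.putText(c,str(v+i),(8,i*k+4),0,.35,(0,255,255),1);cv2.line(c,(0,i*k),(7,i*k),(0,255,255),1)
    return c
P=lambda x:cv2.copyMakeBorder(x,0,600-x.shape[0],0,0,0)
cv2.imwrite("pics/l2.png",np.hstack([P(crop(W,320,60,160,250,2)[:, :320]),np.vstack([crop(S,340,90,110,100,3),crop(D,195,150,110,100,3)])]))
E
```

```text
t: 12.95
tool_pos: [0.5649, -0.1808, 0.2815]
tool_rot: [-2.543, -1.844, -0.001]
contact_force: [0.2, 0.2, -4.4]
opening: 0.0103
grip_force: 43.8
t: 13.78
tool_pos: [0.5126, 0.0263, 0.2815]
tool_rot: [2.543, 1.844, 0.001]
contact_force: [0.0, 0.2, -5.7]
opening: 0.0104
grip_force: 43.8
t: 14.62
tool_pos: [0.4742, 0.1807, 0.2814]
tool_rot: [-2.543, -1.845, -0.001]
contact_force: [0.0, 0.1, -4.4]
opening: 0.0106
grip_force: 43.8
t: 15.45
tool_pos: [0.475, 0.1793, 0.2813]
tool_rot: [2.276, 2.165, -0.0]
contact_force: [0.1, -0.2, -4.0]
opening: 0.0104
grip_force: 43.8
[0.47502361 0.17933459 0.28125597] [ 2.27627095e+00  2.16503872e+00 -2.02701084e-04]
```

View pics/w2.png

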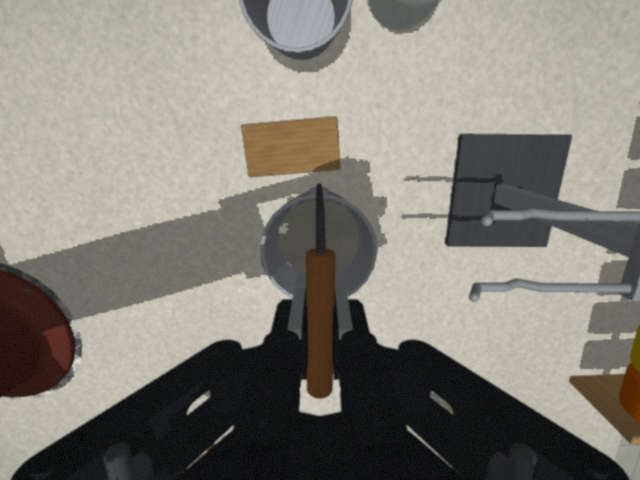

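View pics/l2.png

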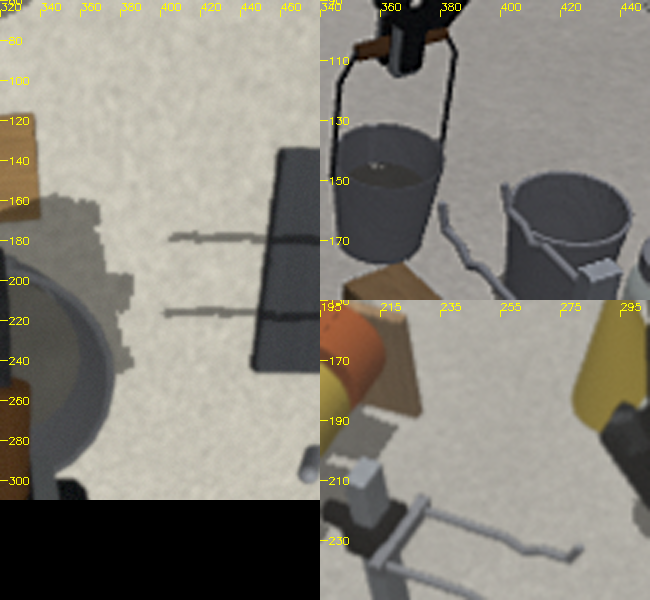

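The wrist view shows the grip vertical between the pads at (320,320), with the pail level below it. The prong tips are at (474,292) and (487,219), with the prongs running right at rows 288 and 215 and dips near columns 520 and 527. I'll trace the prongs numerically and fit the stand.

Run:
```python
from geo import *
W=cv2.imread("pics/w2.png",0).astype(float)
for r0,r1 in((270,306),(203,230)):
    out=[]
    for c in range(466,634,4):
        col=W[r0:r1,c:c+2].mean(1);bg=np.median(W[r0-0:r1,c-0:c+2]) ;m=col<bg-18
        out.append((c,round(float(np.average(np.arange(r0,r1)[m],weights=(bg-col)[m])),1) if m.sum()>1 else None,int(m.sum())))
    print(out)
w=np.load("w2.npy")
def rs(p,parts=False):
    x,y,a,h=p
    T=place([[-.116,-.024,h+.014],[-.116,.024,h+.014],[-.078,-.024,h-.007],[-.078,.024,h-.007]],x,y,a)
    s=(proj("scene",T)-[[380.7,159],[401.7,151.7],[391.7,178.3],[411.7,170]]).ravel()
    d=(proj("side",T)-[[281,234],[269,253],[266.7,234],[255,253.3]]).ravel()
    q=(wproj(w,T)-[[474,292],[487,219],[519,284],[527,212]]).ravel()
    return (s,d,q) if parts else np.r_[2*s,2*d,q]
for f in(rs,lambda p:rs(p,True)[2]):
    s=least_squares(f,[.69,.175,-.05,.222],loss="soft_l1");print(s.cost,s.x,"dips",place([-.078,0,0],*s.x[:3]))
    for v in rs(s.x,True):print(v.round(1))
```

```text
[(466, None, 0), (470, 294.1, 14), (474, 288.5, 13), (478, 289.1, 17), (482, 286.0, 10), (486, 286.0, 10), (490, 285.9, 10), (494, 285.9, 10), (498, 286.0, 10), (502, 285.9, 10), (506, 285.0, 11), (510, 283.7, 11), (514, 282.4, 11), (518, 282.2, 10), (522, 283.1, 10), (526, 283.7, 11), (530, 284.4, 10), (534, 285.2, 10), (538, 286.1, 10), (542, 286.2, 10), (546, 286.3, 10), (550, 286.2, 10), (554, 286.2, 10), (558, 286.2, 10), (562, 286.3, 10), (566, 286.3, 10), (570, 286.2, 10), (574, 286.7, 11), (578, 287.1, 10), (582, 286.9, 10), (586, 286.9, 10), (590, 286.8, 10), (594, 290.8, 13), (598, 293.2, 9), (602, None, 1), (606, 283.4, 2), (610, None, 1), (614, None, 1), (618, 288.1, 2), (622, 283.4, 11), (626, None, 0), (630, None, 0)]
[(466, 218.1, 5), (470, 218.0, 3), (474, 218.0, 3), (478, 217.5, 4), (482, None, 0), (486, None, 0), (490, 206.1, 7), (494, 206.0, 5), (498, 206.9, 5), (502, 207.6, 4), (506, 208.5, 2), (510, None, 0), (514, None, 0), (518, None, 0), (522, None, 0), (526, None, 0), (530, None, 0), (534, None, 0), (538, None, 0), (542, None, 0), (546, None, 0), (550, None, 0), (554, None, 0), (558, None, 0), (562, None, 0), (566, None, 0), (570, None, 0), (574, None, 0), (578, 225.6, 8), (582, 223.1, 10), (586, 222.9, 11), (590, 223.1, 12), (594, 224.1, 11), (598, 224.8, 10), (602, 224.9, 10), (606, 224.8, 10), (610, 224.8, 10), (614, 225.2, 9), (618, 225.4, 9), (622, 225.4, 9), (626, 225.3, 9), (630, 225.7, 8)]
41.311152912236366 [ 0.68541234  0.17726257 -0.03780562  0.22367832] dips [[0.60746807 0.18021071 0.        ]]
[ 0.5 -1.   0.4 -0.1 -1.1 -0.3 -0.2  1.1]
[-1.1 -0.8 -0.6 -0.3 -5.2  0.6 -5.2  0.4]
[-1.4  4.5 -3.8  2.2 -3.5 -2.7  1.  -0.1]
8.44216366390965 [ 0.68950324  0.17354224 -0.0643297   0.21772337] dips [[0.61166457 0.1785565  0.        ]]
[ 0.9  2.7  1.1  3.8 -1.1  3.5  0.1  5.2]
[-2.7  0.6 -2.8  0.8 -6.4  1.6 -7.   1. ]
[ 0.2  0.7 -0.2  0.3 -3.4 -4.5  2.8 -0. ]
```

Run:
```python
from geo import *
W=cv2.imread("pics/w2.png",0).astype(float)
out=[]
for c in range(492,580,4):
    col=W[200:232,c:c+2].mean(1)
    g=np.diff(col);out.append((c,200+int(np.argmax(g))+.5 if c<575 else 0,200+int(np.argmin(g))+.5))
print(out)
print(W[200:232,500].astype(int),W[200:232,530].astype(int),W[200:232,560].astype(int))
# side/scene traces of prongs: intensity rows along columns
D=cv2.imread("pics/d2.png",0).astype(float)
S=cv2.imread("pics/s2.png",0)
print("side");
for c in range(235,288,2): print(c,D[226:262,c].astype(int).tolist())
```

```text
[(492, 209.5, 220.5), (496, 210.5, 219.5), (500, 210.5, 219.5), (504, 210.5, 219.5), (508, 210.5, 219.5), (512, 210.5, 219.5), (516, 210.5, 219.5), (520, 210.5, 219.5), (524, 210.5, 218.5), (528, 208.5, 217.5), (532, 208.5, 216.5), (536, 208.5, 217.5), (540, 208.5, 217.5), (544, 209.5, 218.5), (548, 209.5, 218.5), (552, 226.5, 219.5), (556, 227.5, 219.5), (560, 229.5, 200.5), (564, 230.5, 201.5), (568, 210.5, 202.5), (572, 210.5, 203.5), (576, 0, 204.5)]
[ 73  72  75  71  65  50  37  42  38  46  75 103 124 134 141 149 146 142
 135 116  90  67  65  66  68  61  64  66  66  68  67  66] [ 74  72  70  73  75  74  74  72  80  97 109 119 126 132 133 133 126 107
  81  69  65  62  61  68  64  65  65  66  64  69  66  69] [130  91  82  80  76  77  77  73  75  72  78  94 116 128 140 150 155 146
 136 118  98  79  72  72  72  74  75  70  82 128 168 189]
side
235 [169, 168, 169, 172, 172, 169, 170, 170, 170, 170, 169, 172, 171, 171, 172, 172, 156, 141, 133, 119, 136, 166, 177, 175, 173, 173, 172, 172, 171, 169, 169, 170, 173, 172, 173, 173]
237 [171, 172, 170, 171, 171, 169, 169, 171, 169, 169, 169
[... 4042 characters left out ...]
 107, 104, 141, 164, 170, 172, 174, 176, 175, 172, 172, 174, 174, 173, 173, 176, 176, 175, 174, 172, 171, 173, 174, 173, 170, 170, 170, 170, 172]
283 [171, 174, 175, 173, 170, 169, 163, 159, 168, 175, 176, 179, 180, 177, 171, 170, 170, 171, 173, 173, 173, 174, 175, 176, 174, 174, 175, 174, 174, 172, 173, 172, 172, 171, 172, 172]
285 [173, 178, 181, 176, 172, 174, 173, 174, 175, 175, 175, 174, 174, 170, 169, 168, 170, 171, 169, 170, 171, 172, 174, 173, 173, 173, 172, 172, 172, 171, 171, 171, 173, 172, 172, 167]
287 [174, 173, 174, 171, 172, 172, 172, 171, 172, 173, 173, 172, 173, 173, 172, 169, 173, 175, 173, 171, 173, 172, 169, 168, 170, 173, 168, 167, 169, 172, 173, 175, 174, 171, 164, 163]
```

Run:
```python
from geo import *
w=np.load("w2.npy")
def rs(p,parts=False):
    x,y,a,h=p
    T=place([[-.116,-.024,h+.014],[-.116,.024,h+.014],[-.078,-.024,h-.007],[-.078,.024,h-.007]],x,y,a)
    s=(proj("scene",T)-[[380.7,159],[401.7,151.7],[391.7,178.3],[411.7,170]]).ravel()
    d=(proj("side",T)-[[281,234],[269,253],[262.8,233.],[250.8,252.3]]).ravel()
    U=place([[-.116,-.024,h+.014],[-.116,.024,h+.014],[-.078,-.024,h-.007],[-.078,.024,h-.007],[-.09,-.024,h],[-.066,-.024,h],[-.05,-.024,h],[-.05,.024,h]],x,y,a)
    q=(wproj(w,U)-[[474,292],[487,219],[517,282.3],[530,212.8],[503,286],[538,286.1],[566,286.3],[573,215.5]])
    q[6:,0]=0;q=q.ravel()
    return (s,d,q) if parts else np.r_[2*s,2*d,q]
for f in(rs,lambda p:rs(p,True)[2],lambda p:np.r_[rs(p,True)[0],rs(p,True)[1]]):
    s=least_squares(f,[.69,.175,-.05,.222],loss="soft_l1");print(s.cost,s.x,"dips",place([-.078,0,0],*s.x[:3]))
    for v in rs(s.x,True):print(v.round(1))
from geo import place
# predicted current grip in the images for a cross-check
```

```text
25.45555122639036 [ 0.68569958  0.17504473 -0.06238512  0.22382234] dips [[0.60785131 0.17990762 0.        ]]
[ 0.7 -1.2  0.9 -0.  -1.2 -0.4 -0.   1.4]
[-1.2 -0.6 -1.3 -0.2 -1.1  1.5 -1.4  1. ]
[-1.4  3.6 -1.8  1.2 -1.8 -0.6 -0.3 -0.4 -0.1  0.1  1.4  0.4  0.   0.4
  0.   0. ]
4.318211454865576 [ 0.68777215  0.17302626 -0.07625297  0.22077705] dips [[0.60999881 0.17896823 0.        ]]
[ 0.9  0.7  1.3  2.  -1.3  1.6  0.1  3.5]
[-2.   0.1 -2.4  0.3 -1.7  2.  -2.3  1.3]
[-0.6  1.8  0.1  0.4 -1.7 -1.4  0.5 -0.2  0.1 -1.   1.  -0.3  0.   0.
  0.   0.8]
4.421357180071887 [ 0.68451813  0.17606316 -0.04370849  0.22357692] dips [[0.60659263 0.17947134 0.        ]]
[-0.  -1.1 -0.1 -0.2 -1.7 -0.4 -0.7  1.1]
[-0.5 -0.8 -0.1 -0.4 -0.6  1.5 -0.5  1.2]
[-3.1  5.2 -5.2  3.1 -3.3 -0.1 -3.4  0.3 -1.7  0.9 -0.2  0.6  0.   0.2
  0.  -0.1]
```

```bash
python3 -m crank '[[0,0,1,0,0,0.001,-1],[0,0,2,0,0,0.001,-1],[0,0,4,0,0,0.001,-1],[0,0,5,0,0,0.001,-1],[0,0,5,0,0,0.001,-1],[0,0,5,0,0,0.001,-1],[0,0,4,0,0,0.001,-1],[0,0,2,0,0,0.001,-1],[0,0,1,0,0,0.001,-1],[0,0,1,0,0,0.001,-1]]' 45
python3 -m crank '[[0.3,2,0,0,0,0,-1],[0.3,4,0,0,0,0,-1],[0.4,6,0,0,0,0,-1],[0.4,8,0,0,0,0,-1],[0.4,8,0,0,0,0,-1],[0.4,8,0,0,0,0,-1],[0.4,8,0,0,0,0,-1],[0.4,8,0,0,0,0,-1],[0.4,8,0,0,0,0,-1],[0.4,8,0,0,0,0,-1]]'
python3 -m crank '[[0.4,8,0,0,0,0,-1],[0.4,8,0,0,0,0,-1],[0.4,8,0,0,0,0,-1],[0.4,8,0,0,0,0,-1],[0.4,8,0,0,0,0,-1],[0.4,8,0,0,0,0,-1],[0.4,7,0,0,0,0,-1],[0.4,5,0,0,0,0,-1],[0.4,3,0,0,0,0,-1],[0.4,1.8,0,0,0,0,-1]]'
python3 -m crank '[[0,0,0,0,0,0,-1],[0,0,0,0,0,0,-1],[0,0,0,0,0,0,-1],[0,0,0,0,0,0,-1],[0,0,0,0,0,0,-1],[0,0,0,0,0,0,-1],[0,0,0,0,0,0,-1],[0,0,0,0,0,0,-1],[0,0,0,0,0,0,-1],[0,0,0,0,0,0,-1]]'
python3 - <<'E'
from station import ctrl,get_image
from geo import *
o=ctrl.get_obs();print(o["tool_pos"],o["tool_rot"],o["contact_force"])
W=get_image("wrist")[:,:,::-1];S=get_image("scene")[:,:,::-1];D=get_image("side")[:,:,::-1]
for n,i in(("w3",W),("s3",S),("d3",D)):cv2.imwrite(f"pics/{n}.png",i)
E
```

```text
t: 16.43
tool_pos: [0.4749, 0.1797, 0.2512]
tool_rot: [2.286, 2.155, -0.0]
contact_force: [-0.9, 0.7, -4.5]
opening: 0.0101
grip_force: 43.8
t: 17.27
tool_pos: [0.5439, 0.1795, 0.2512]
tool_rot: [-2.286, -2.155, 0.0]
contact_force: [0.5, 0.3, -5.9]
opening: 0.0104
grip_force: 43.9
t: 18.1
tool_pos: [0.6084, 0.1797, 0.2512]
tool_rot: [-2.286, -2.155, 0.0]
contact_force: [-0.3, -0.3, -5.6]
opening: 0.0103
grip_force: 43.9
t: 18.93
tool_pos: [0.608, 0.1797, 0.2513]
tool_rot: [2.286, 2.155, 0.0]
contact_force: [0.9, 0.2, -5.0]
opening: 0.0101
grip_force: 43.8
[0.60795238 0.17970633 0.25132979] [2.28596084e+00 2.15492883e+00 7.39812279e-05] [ 0.89403448  0.2331894  -5.02151103]
```

```bash
python3 -m crank '[[0,0,1,0,0,0,-1],[0,0,2,0,0,0,-1],[0,0,3,0,0,0,-1],[0,0,4,0,0,0,-1],[0,0,4,0,0,0,-1],[0,0,3,0,0,0,-1],[0,0,3,0,0,0,-1],[0,0,2,0,0,0,-1],[0,0,1,0,0,0,-1],[0,0,0.5,0,0,0,-1]]' 45
python3 -m crank '[[0,0,0.4,0,0,0,-1],[0,0,0.4,0,0,0,-1],[0,0,0.4,0,0,0,-1],[0,0,0.4,0,0,0,-1],[0,0,0.4,0,0,0,-1],[0,0,0.4,0,0,0,-1],[0,0,0.4,0,0,0,-1],[0,0,0.4,0,0,0,-1],[0,0,0.4,0,0,0,-1],[0,0,0.4,0,0,0,-1]]'
python3 -m crank '[[0,0,0.4,0,0,0,-1],[0,0,0.4,0,0,0,-1],[0,0,0.4,0,0,0,-1],[0,0,0.4,0,0,0,-1],[0,0,0.4,0,0,0,-1],[0,0,0.4,0,0,0,-1],[0,0,0.4,0,0,0,-1],[0,0,0.4,0,0,0,-1],[0,0,0.4,0,0,0,-1],[0,0,0.4,0,0,0,-1]]'
```

```text
t: 19.92
tool_pos: [0.6079, 0.1797, 0.2275]
tool_rot: [-2.286, -2.155, 0.0]
contact_force: [-0.3, -0.4, -5.4]
opening: 0.0104
grip_force: 43.8
t: 20.75
tool_pos: [0.6079, 0.1797, 0.2238]
tool_rot: [-2.286, -2.155, -0.0]
contact_force: [0.5, -0.2, -4.3]
opening: 0.01
grip_force: 43.8
t: 21.58
tool_pos: [0.608, 0.1797, 0.2198]
tool_rot: [-2.286, -2.155, -0.0]
contact_force: [-0.6, 0.1, -4.8]
opening: 0.0107
grip_force: 43.8
```

```bash
python3 -m crank '[[0,0,0.3,0,0,0,-1],[0,0,0.3,0,0,0,-1],[0,0,0.3,0,0,0,-1],[0,0,0.3,0,0,0,-1],[0,0,0.3,0,0,0,-1],[0,0,0.3,0,0,0,-1],[0,0,0.3,0,0,0,-1],[0,0,0.3,0,0,0,-1],[0,0,0.3,0,0,0,-1],[0,0,0.3,0,0,0,-1]]' 45
```

```text
t: 22.42
tool_pos: [0.608, 0.1797, 0.2168]
tool_rot: [2.286, 2.155, 0.0]
contact_force: [-0.3, -0.1, -5.2]
opening: 0.0105
grip_force: 43.8
```

```bash
python3 -m crank '[[0,0,0.3,0,0,0,-1],[0,0,0.3,0,0,0,-1],[0,0,0.3,0,0,0,-1],[0,0,0.3,0,0,0,-1],[0,0,0.3,0,0,0,-1],[0,0,0.3,0,0,0,-1],[0,0,0.3,0,0,0,-1],[0,0,0.3,0,0,0,-1],[0,0,0.3,0,0,0,-1],[0,0,0.3,0,0,0,-1]]' 45
python3 -m crank '[[0,0,0.2,0,0,0,-1],[0,0,0.2,0,0,0,-1],[0,0,0.2,0,0,0,-1],[0,0,0.2,0,0,0,-1],[0,0,0.2,0,0,0,-1],[0,0,0.2,0,0,0,-1],[0,0,0.2,0,0,0,-1],[0,0,0.2,0,0,0,-1],[0,0,0.2,0,0,0,-1],[0,0,0.2,0,0,0,-1]]'
```

```text
t: 23.25
tool_pos: [0.6079, 0.1797, 0.2138]
tool_rot: [-2.286, -2.155, 0.0]
contact_force: [-0.4, 0.8, -5.2]
opening: 0.0103
grip_force: 43.8
t: 24.08
tool_pos: [0.6079, 0.1797, 0.2118]
tool_rot: [2.286, 2.155, -0.0]
contact_force: [0.3, -0.3, -6.0]
opening: 0.0104
grip_force: 43.8
```

```bash
python3 -m crank '[[0,0,0.2,0,0,0,-1],[0,0,0.2,0,0,0,-1],[0,0,0.2,0,0,0,-1],[0,0,0.2,0,0,0,-1],[0,0,0.2,0,0,0,-1],[0,0,0.2,0,0,0,-1],[0,0,0.2,0,0,0,-1],[0,0,0.2,0,0,0,-1],[0,0,0.2,0,0,0,-1],[0,0,0.2,0,0,0,-1]]' 45
```

```text
t: 24.92
tool_pos: [0.6079, 0.1797, 0.2098]
tool_rot: [-2.286, -2.155, 0.0]
contact_force: [0.2, -0.3, -4.1]
opening: 0.0104
grip_force: 43.8
```

```bash
python3 -m crank '[[0,0,0.2,0,0,0,-1],[0,0,0.2,0,0,0,-1],[0,0,0.2,0,0,0,-1],[0,0,0.2,0,0,0,-1],[0,0,0.2,0,0,0,-1],[0,0,0.2,0,0,0,-1],[0,0,0.2,0,0,0,-1],[0,0,0.2,0,0,0,-1],[0,0,0.2,0,0,0,-1],[0,0,0.2,0,0,0,-1]]' 45
```

```text
t: 25.75
tool_pos: [0.6082, 0.1797, 0.209]
tool_rot: [2.285, 2.155, 0.001]
contact_force: [-3.4, -1.0, 4.1]
opening: 0.0103
grip_force: 44.7
```

Contact is felt at TCP z ≈ 0.2093: the vertical load is off, and Fx = -3.4 N shows the grip is on the post-side slope of the dips. I'll back off a little, shift towards the tips and feel again.

```bash
python3 -m crank '[[0,0,-0.6,0,0,0,-1],[0,0,-0.4,0,0,0,-1],[0,-0.5,0,0,0,0,-1],[0,-0.5,0,0,0,0,-1],[0,-0.5,0,0,0,0,-1],[0,-0.5,0,0,0,0,-1],[0,0,0,0,0,0,-1],[0,0,0,0,0,0,-1],[0,0,0,0,0,0,-1],[0,0,0,0,0,0,-1]]' 45
python3 -m crank '[[0,0,0.1,0,0,0,-1],[0,0,0.1,0,0,0,-1],[0,0,0.1,0,0,0,-1],[0,0,0.1,0,0,0,-1],[0,0,0.1,0,0,0,-1],[0,0,0.1,0,0,0,-1],[0,0,0.1,0,0,0,-1],[0,0,0.1,0,0,0,-1],[0,0,0.1,0,0,0,-1],[0,0,0.1,0,0,0,-1]]'
```

```text
t: 26.58
tool_pos: [0.6071, 0.1798, 0.2091]
tool_rot: [2.285, 2.153, 0.004]
contact_force: [5.4, 0.6, -0.2]
opening: 0.0106
grip_force: 44.2
t: 27.42
tool_pos: [0.6071, 0.1798, 0.209]
tool_rot: [2.285, 2.153, 0.004]
contact_force: [5.7, -1.3, 2.3]
opening: 0.0107
grip_force: 44.5
```

```bash
python3 -m crank '[[0,0.3,0,0,0,0,-1],[0,0.3,0,0,0,0,-1],[0,0.3,0,0,0,0,-1],[0,0.2,0,0,0,0,-1],[0,0,-0.1,0,0,0,-1],[0,0,-0.1,0,0,0,-1],[0,0,0,0,0,0,-1],[0,0,0,0,0,0,-1],[0,0,0,0,0,0,-1],[0,0,0,0,0,0,-1]]' 45
python3 - <<'E'
from station import ctrl
o=ctrl.get_obs();print(o["tool_pos"],o["contact_force"],o["wrist_torque"])
E
```

```text
t: 28.25
tool_pos: [0.6072, 0.1798, 0.2088]
tool_rot: [2.286, 2.155, 0.001]
contact_force: [2.3, -0.3, 5.2]
opening: 0.0107
grip_force: 44.8
[0.60721251 0.17980077 0.20884069] [ 2.29649529 -0.308768    5.17634736] [-0.10055289 -0.36806343 -0.0247118 ]
```

```bash
python3 -m crank '[[0,0.2,-0.1,0,0,0,-1],[0,0.2,-0.1,0,0,0,-1],[0,0,-0.1,0,0,0,-1],[0,0,-0.1,0,0,0,-1],[0,0,-0.1,0,0,0,-1],[0,0,0,0,0,0,-1],[0,0,0,0,0,0,-1],[0,0,0,0,0,0,-1],[0,0,0,0,0,0,-1],[0,0,0,0,0,0,-1]]' 45
python3 - <<'E'
from station import ctrl,get_image
from geo import *
o=ctrl.get_obs();print(o["tool_pos"],o["contact_force"],o["wrist_torque"])
W=get_image("wrist")[:,:,::-1];S=get_image("scene")[:,:,::-1];D=get_image("side")[:,:,::-1]
for n,i in(("w4",W),("s4",S),("d4",D)):cv2.imwrite(f"pics/{n}.png",i)
E
```

```text
t: 29.08
tool_pos: [0.6072, 0.1798, 0.2088]
tool_rot: [-2.286, -2.155, 0.001]
contact_force: [0.7, -0.7, 5.1]
opening: 0.0106
grip_force: 44.8
[0.60721421 0.17979135 0.20880954] [ 0.7180395  -0.7103773   5.12734976] [-0.16976275 -0.17283162 -0.0999294 ]
```

```bash
python3 -m crank '[[0,0,-0.1,0,0,0,-1],[0,0,-0.1,0,0,0,-1],[0,0,-0.1,0,0,0,-1],[0,0,-0.1,0,0,0,-1],[0,0,-0.1,0,0,0,-1],[0,0,0,0,0,0,-1],[0,0,0,0,0,0,-1],[0,0,0,0,0,0,-1],[0,0,0,0,0,0,-1],[0,0,0,0,0,0,-1]]' 45
python3 - <<'E'
from station import ctrl
o=ctrl.get_obs();print(o["tool_pos"],o["contact_force"],o["wrist_torque"])
E
```

```text
t: 30.07
tool_pos: [0.6073, 0.1798, 0.2089]
tool_rot: [-2.286, -2.155, 0.0]
contact_force: [0.9, -0.5, 3.7]
opening: 0.0106
grip_force: 44.7
[0.60728205 0.17976227 0.20890063] [ 0.91744504 -0.49468005  3.73639512] [-0.01037463 -0.07536713  0.00111995]
```

```bash
python3 -m crank '[[0,0.1,-0.1,0,0,0,-1],[0,0.1,-0.1,0,0,0,-1],[0,0,-0.1,0,0,0,-1],[0,0,-0.1,0,0,0,-1],[0,0,-0.1,0,0,0,-1],[0,0,0,0,0,0,-1],[0,0,0,0,0,0,-1],[0,0,0,0,0,0,-1],[0,0,0,0,0,0,-1],[0,0,0,0,0,0,-1]]' 40
python3 - <<'E'
from station import ctrl,get_image
from geo import *
o=ctrl.get_obs();print(o["tool_pos"],o["contact_force"],o["wrist_torque"])
W=get_image("wrist")[:,:,::-1];S=get_image("scene")[:,:,::-1];D=get_image("side")[:,:,::-1]
for n,i in(("w4",W),("s4",S),("d4",D)):cv2.imwrite(f"pics/{n}.png",i)
k=lambda I,u,v,w,h,f:cv2.resize(I[v:v+h,u:u+w],None,fx=f,fy=f,interpolation=2)
cv2.imwrite("pics/c4.png",np.hstack([np.vstack([k(S,340,115,135,100,3)[:300,:400],k(D,185,185,134,100,3)[:300,:400]]) if 0 else np.vstack([k(S,345,115,133,100,3),k(D,190,185,133,100,3)]),k(W,120,60,400,420,1)if 0 else cv2.copyMakeBorder(k(W,220,40,200,300,2),0,0,0,0,0)]))
E
```

```text
t: 30.9
tool_pos: [0.6073, 0.1797, 0.209]
tool_rot: [-2.285, -2.155, 0.001]
contact_force: [-0.6, 0.3, 1.0]
opening: 0.0103
grip_force: 44.4
[0.60732107 0.17974468 0.20903225] [-0.5630259   0.30652209  1.04553431] [ 0.05589001  0.1440384  -0.00969871]
```

View pics/c4.png

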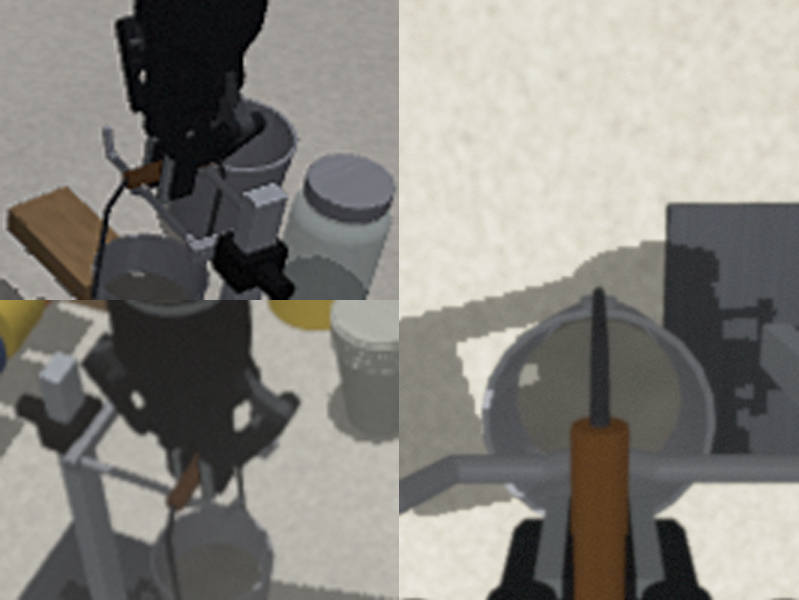

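The crop shows the grip lying across both prongs at their dips, the pail level beneath and the pads between the prongs. Fz is near zero. Releasing slowly.

```bash
python3 -m crank '[[0,0,0,0,0,0,-0.74],[0,0,0,0,0,0,-0.7],[0,0,0,0,0,0,-0.66],[0,0,0,0,0,0,-0.62],[0,0,0,0,0,0,-0.56],[0,0,0,0,0,0,-0.5],[0,0,0,0,0,0,-0.4],[0,0,0,0,0,0,-0.3],[0,0,0,0,0,0,-0.3],[0,0,0,0,0,0,-0.3]]' 25
python3 - <<'E'
from station import ctrl,get_image
from geo import *
o=ctrl.get_obs();print(o["tool_pos"],o["contact_force"],o["wrist_torque"])
W=get_image("wrist");W4=cv2.imread("pics/w4.png")[:,:,::-1]
for I in(W4,W):
    h=cv2.cvtColor(np.ascontiguousarray(I),cv2.COLOR_RGB2HSV);m=(h[...,0]<18)&(h[...,1]>130)&(h[...,2]>50);m[:200]=0;m[:,:250]=0;m[:,400:]=0
    ys,xs=np.nonzero(m);print(len(xs),xs.min(),xs.max(),ys.min(),ys.max(),xs.mean(),ys.mean())
E
```

```text
t: 31.88
tool_pos: [0.6076, 0.1797, 0.2095]
tool_rot: [-2.286, -2.155, 0.0]
contact_force: [0.2, -0.0, 0.5]
opening: 0.0297
grip_force: 0.0
[0.60763445 0.17970005 0.20950085] [ 0.1726795  -0.02545632  0.45823382] [-0.03398284 -0.02035282 -0.05015304]
3721 306 334 250 397 319.6581564095673 321.49287825853264
3600 306 333 249 396 319.2875 320.43055555555554
```

The grip did not move on release. Backing straight up and away.

```bash
python3 -m crank '[[0,0,-1,0,0,0,-0.3],[0,0,-3,0,0,0,-0.3],[0,0,-5,0,0,0,-0.3],[0,0,-8,0,0,0,-0.3],[0,0,-12,0,0,0,-0.3],[0,0,-15,0,0,0,-0.3],[0,0,-15,0,0,0,-0.3],[0,0,-15,0,0,0,-0.3],[0,0,-15,0,0,0,-0.3],[0,0,-12,0,0,0,-0.3]]'
python3 -m crank '[[0,-15,-5,0,0,0,-0.3],[0,-20,0,0,0,0,-0.3],[0,-20,0,0,0,0,-0.3],[0,-20,0,0,0,0,-0.3],[0,-20,0,0,0,0,-0.3],[0,-20,0,0,0,0,-0.3],[0,-20,0,0,0,0,-0.3],[0,-15,0,0,0,0,-0.3],[0,0,0,0,0,0,-0.3],[0,0,0,0,0,0,-0.3]]'
python3 - <<'E'
from station import ctrl,get_image
from geo import *
def brown(n,I,box):
    h=cv2.cvtColor(np.ascontiguousarray(I),cv2.COLOR_RGB2HSV);m=((h[...,0]<16)&(h[...,1]>120)&(h[...,2]>40)).astype(np.uint8)
    u,v,w,hh=box;k=np.zeros_like(m);k[v:v+hh,u:u+w]=m[v:v+hh,u:u+w]
    q,l,st,c=cv2.connectedComponentsWithStats(k);
    return [(st[i].tolist(),c[i].round(1).tolist()) for i in range(1,q) if st[i][4]>20]
o=ctrl.get_obs();print(o["t"],o["tool_pos"])
g=place([[-.078,0,.2277],[-.078,.033,.2277],[-.078,-.033,.2277]],.685,.1745,-.06);print(g.round(3));P={n:proj(n,g) for n in("scene","side")}
im={}
for i in range(2):
    for n in P:
        I=im[n,i]=get_image(n);u,v=P[n][0];print(n,P[n].round(1).tolist(),brown(n,I,(int(u)-45,int(v)-40,90,80)))
    
for n in P:
    print("motion",n,np.abs(im[n,0].astype(int)-im[n,1]).max());cv2.imwrite(f"pics/{n}5.png",im[n,1][:,:,::-1])
    # bystander change
    a=cv2.imread(f"pics/{n}0.png");d=(cv2.absdiff(a,np.ascontiguousarray(im[n,1][:,:,::-1])).max(2)>40).astype(np.uint8)
    q,l,st,c=cv2.connectedComponentsWithStats(cv2.morphologyEx(d,cv2.MORPH_OPEN,np.ones((3,3),np.uint8)));print([s[:].tolist() for s in st[1:] if s[4]>30])
E
```

```text
t: 32.77
tool_pos: [0.6081, 0.1798, 0.3136]
tool_rot: [2.285, 2.154, 0.004]
contact_force: [0.6, 0.6, 0.4]
opening: 0.0298
grip_force: 0.0
t: 33.6
tool_pos: [0.4579, 0.1887, 0.3165]
tool_rot: [2.285, 2.155, 0.002]
contact_force: [0.2, -1.0, 0.0]
opening: 0.0298
grip_force: 0.0
33.6 [0.45793995 0.18867302 0.31651233]
[[0.607 0.179 0.228]
 [0.609 0.212 0.228]
 [0.605 0.146 0.228]]
scene [[401.5, 170.1], [416.0, 165.6], [386.6, 174.6]] [([387, 164, 31, 13, 160], [402.5, 169.9])]
side [[255.6, 239.7], [247.0, 253.0], [264.0, 227.0]] []
scene [[401.5, 170.1], [416.0, 165.6], [386.6, 174.6]] [([387, 164, 31, 13, 163], [402.4, 170.0])]
side [[255.6, 239.7], [247.0, 253.0], [264.0, 227.0]] []
motion scene 102
[[178, 0, 11, 15, 133], [236, 0, 20, 5, 71], [349, 0, 49, 97, 3256], [409, 0, 57, 30, 772], [224, 2, 64, 66, 2806], [157, 42, 21, 42, 510], [188, 45, 12, 4, 42], [202, 47, 9, 6, 31], [233, 89, 53, 27, 873], [235, 104, 206, 138, 8764], [176, 113, 7, 8, 47], [385, 168, 18, 10, 113], [371, 241, 25, 22, 345], [390, 242, 14, 14, 105], [136, 290, 39, 10, 238], [127, 304, 55, 65, 2462]]
motion side 52
[[394, 26, 17, 9, 114], [502, 38, 138, 84, 8691], [414, 43, 7, 6, 31], [314, 57, 13, 5, 39], [434, 58, 22, 27, 422], [294, 64, 110, 176, 8987], [458, 68, 8, 11, 67], [477, 68, 10, 36, 221], [383, 70, 50, 15, 452], [468, 72, 8, 5, 38], [468, 78, 8, 5, 37], [433, 80, 47, 32, 782], [468, 84, 7, 5, 35], [485, 100, 150, 34, 2795], [598, 198, 17, 7, 77], [554, 209, 26, 54, 646], [246, 226, 21, 30, 190], [244, 255, 36, 19, 439], [249, 271, 7, 11, 57], [259, 276, 6, 9, 34], [261, 280, 19, 16, 164], [510, 286, 15, 27, 122], [252, 293, 29, 23, 456], [293, 293, 177, 54, 4001], [617, 304, 19, 26, 184], [248, 312, 18, 10, 112], [509, 316, 5, 10, 39], [479, 326, 8, 7, 42], [467, 330, 11, 9, 51], [468, 330, 63, 29, 915], [416, 335, 43, 14, 275], [449, 360, 191, 120, 14546], [633, 393, 7, 5, 31]]
```

```bash
Z='[[0,0,0,0,0,0,-0.3],[0,0,0,0,0,0,-0.3],[0,0,0,0,0,0,-0.3],[0,0,0,0,0,0,-0.3],[0,0,0,0,0,0,-0.3],[0,0,0,0,0,0,-0.3],[0,0,0,0,0,0,-0.3],[0,0,0,0,0,0,-0.3],[0,0,0,0,0,0,-0.3],[0,0,0,0,0,0,-0.3]]' ; unset Z
python3 -m crank '[[0,0,0,0,0,0,-0.3],[0,0,0,0,0,0,-0.3],[0,0,0,0,0,0,-0.3],[0,0,0,0,0,0,-0.3],[0,0,0,0,0,0,-0.3],[0,0,0,0,0,0,-0.3],[0,0,0,0,0,0,-0.3],[0,0,0,0,0,0,-0.3],[0,0,0,0,0,0,-0.3],[0,0,0,0,0,0,-0.3]]' >/dev/null
python3 - <<'E'
from station import get_image
from geo import *
ims=[{n:get_image(n) for n in("scene","side")} for _ in range(4)]
R_=place(rim+[0,0,.2277-.163],.607,.179,-.06)
for n,pre in(("scene","scene5"),("side","side5")):
    p=bb(proj(n,R_)).astype(int);print(n,"rim predicted",p)
    A=[i[n][p[1]-75:p[3]+30,p[0]-5:p[2]+5].astype(int) for i in ims];B=cv2.imread(f"pics/{pre}.png")[:,:,::-1][p[1]-75:p[3]+30,p[0]-5:p[2]+5].astype(int)
    print("within",[np.abs(A[0]-a).mean().round(2) for a in A[1:]],"vs earlier",np.abs(A[0]-B).mean().round(2))
    g=cv2.GaussianBlur(cv2.cvtColor(ims[0][n],cv2.COLOR_RGB2GRAY),(3,3),0);e=cv2.Canny(g,40,100);dt=cv2.distanceTransform(255-e,cv2.DIST_L2,3)
    best=[]
    for tx in np.arange(-.2,.21,.05):   # swing tilt about the grip axis
        for ty in (-.1,-.05,0,.05,.1):
            Rt=Ro.from_euler("yx",[tx,ty]).as_matrix();q=(rim-[0,0,.163])@Rt.T
            X=place(q,.607,.179,-.06)+[0,0,.2277];uv=proj(n,X).round().astype(int);best.append((np.minimum(dt[uv[:,1],uv[:,0]],4).mean().round(2),tx.round(2),ty))
    print(sorted(best)[:6])
E
```

```text
scene rim predicted [375 192 414 218]
within [np.float64(0.83), np.float64(0.84), np.float64(0.83)] vs earlier 0.89
[(np.float32(0.67), np.float64(-0.0), 0), (np.float32(0.7), np.float64(-0.0), -0.05), (np.float32(0.76), np.float64(-0.05), 0), (np.float32(0.78), np.float64(-0.05), 0.05), (np.float32(0.86), np.float64(0.05), 0), (np.float32(0.89), np.float64(-0.0), 0.05)]
side rim predicted [238 253 280 286]
within [np.float64(0.85), np.float64(0.86), np.float64(0.86)] vs earlier 0.85
[(np.float32(0.74), np.float64(-0.0), 0), (np.float32(0.74), np.float64(0.05), 0), (np.float32(0.79), np.float64(0.05), 0.05), (np.float32(0.96), np.float64(-0.0), 0.05), (np.float32(1.1), np.float64(-0.0), -0.05), (np.float32(1.21), np.float64(0.05), -0.05)]
```

The pail hangs still (only image noise between frames) and level (zero tilt fits best in both views). Handing in.

```bash
python3 -c "
from station import ctrl
print(ctrl.finish_job())"
```

```text
the job is handed in; nothing more can be done
None
```

I raised the pail's handle upright on the counter, then hung the pail by its grip in both prong dips; the last pictures show it still and level with the gripper clear, and I handed the job in at about 35 s, with no verdict returned.

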